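# Lever open a slide box with the opener blade

### The arm

A 6-joint arm with a two-finger parallel gripper is mounted at the origin on the work surface. World frame = base frame: x ahead of the robot, y to its left, z up, the work surface at z = 0. Lengths are in mm, angles in rad, forces in N, time in s.
With the tool pointing down it reaches from about 275 to 750 mm from the base axis. Payload 10.2 kg.
Tool frame: the origin (TCP) lies midway between the tips of the shut fingers; the grasp point (between the pads) lies 19 mm behind it; z points along the fingers, y is the direction in which the jaws open and shut (so a half turn about z gives the same grasp; the last joint's range is limited). The gripper opens to 85 mm and grips with 20 to 120 N. Pads are 22 mm wide; open, the fingers measure 114 mm over their backs; the gripper's body (76 mm by 85 mm) begins 54 mm behind the grasp point. The pads swing forward as they close: fully open they stand 13 mm farther back than shut.
Start: joints at [-1.532, 0.313, 1.498, -0, 1.331, -0.223], TCP at [135.867, -507.121, 231.294] pointing down, gripper open.
Joint ranges: [-2.94, 2.94], [-0.97, 2.17], [0.19, 2.56], [-1.23, 4.37], [0.02, 3.11], [-2.88, 2.88]. Speed limits (rad/s): [2.39, 2.39, 3.01, 3.14, 3.14, 3.14].

### API

Orientations are given as a unit quaternion [w, x, y, z].
In Python, from rig import sense, capture, finish_job, search_frame, trace gives the robot as it stands.
- The arm moves only by the tool arm_command, never from a script. Its argument "steps" is one flat list of numbers, 5 for each row, row after row: the shift along the world's x, y, z in units of 50 mm (1.0 is 50 mm), then the turn about the world's z in units of 5 degrees (1.0 is 5 degrees), then the opening in per cent of the stroke, from 0 (shut) to 100 (fully open). In form: [dx, dy, dz, twist, fingers, dx, dy, dz, twist, fingers, ...]. A call has 1 to 5 rows; each row shifts and turns the commanded pose from where the row before left it; what a row does not reach is not made up. A row lasts 1/8 s, in which the tool goes at most 62.5 mm and 10.7 degrees, less where a joint would pass 70% of its speed; a pose out of reach is approached as far as the arm can. A call is refused whole if a number of a shift passes 1 or a number of a turn 1, either way. A call with a gripper value outside its range is refused whole. The fingers move at their own pace and stop on an object; "grip_force" is the grip in N (left out, the last holds). Time passes only in rows, so rows that do not move let the fingers close. It gives the time, the measured TCP pose, the force and the opening at its end, in the units of the state.
- sense(): the state, without advancing time (a new reading comes with each control period).
- capture(name): name is "scene" or "top" or "wrist"; returns a dict with "frame" (480x640x3 uint8, blue, green, red), "fov_y" (degrees; the focal length in pixels is half the picture's height over the tangent of half this angle, whatever the lens; pixels are square), "cx", "cy" (the principal point, pixels), "extrinsics" (4x4, takes a point from world to camera coordinates). Camera axes: x right, y down, z forward; pixel columns grow to the right and rows downward; lengths in mm; the calibration is good to about 2 mm. A picture is of the moment at which its call begins. There is no depth.
- finish_job(): hands the job in, once; it reports no verdict.
Trained networks look in a picture, given as the dict that the camera call returned (one of the last four; its "shot" number tells which), for a name from the list of things; names that differ only in an ending like _2 or _b are one class to them, and where a whole thing is asked for, a point or a joint stands for the part that bears it (a point fixed in the world has none). Each returns a list of dicts, best first, with "score" (0 to 1); they miss things now and then, are a little off and sometimes report something else, mostly with a low value. They report only what shows in the picture. A call takes as long as a camera call. They do not tell look-alikes from the thing itself.
- search_frame(picture, target): "point" ([x, y, z] in mm, in world coordinates, good to about 4 mm: the middle of the surface that is visible of it).
- trace(picture, target): "mask" (480x640 bool, what is visible of it).
The state is a dict: "time_s": time; "joints": joint angles; "dq": joint speeds; "tau": joint torques, N m; "eef_pos": TCP position; "ee_rot": TCP orientation; "force": force on the tool from outside, world axes, zero at the start; "wrist_torque": the same for the moment, N m; "grip_width": opening from 0.0 (shut) to 1.0 (fully open).
Only numpy, scipy, OpenCV 4.12 (cv2) and the standard library are available. Lean on these libraries where they do the work, as an engineer would, in place of code of your own. Each camera call takes 0.05 s, during which the arm holds its last target. There are 200 camera calls.

### The job

Take the orange-handled opener blade out of its rest, slip its tip into the notch under the front edge of the green lid and lever that lid up and over until it stands open past upright by itself. Then lay the blade back in its rest the way it lay, handle in both cradles. Only the blade may work the box: keep the gripper off it, leave the blue-lidded box shut and do not shove the other things about.

Things in the scene. Friction and masses are not known exactly. Their poses are not given: they have to be found in the camera images.
- green_box: the green-lidded microscope-slide box, grey, 120 (x) x 140 (y) mm, fixed to the bench; origin at the centre of its underside, z up, -x to its front. Walls 5 mm thick, rim at z = 56 mm. The front wall has a notch in the middle, 60 mm wide along y and 10 mm high, from z = 46 mm up to the lid's underside at 56 mm: the only gap under the lid. Inside, nothing stands higher than 33 mm. It carries the green lid.
- green_lid (a joint): hinge angle of the green lid: 0 shut (starts between 0 and 0.04 rad ajar), grows as the front edge rises, stop at 1.9 rad, 1.57 is upright. Lid: flat slab 120 x 140 x 10 mm, 120 g, flush with the box's outer faces, no handle; hinge line at x = 60 mm, z = 56 mm of the box, along the box's y. The hinge is stiff (0.14 N m of friction): the lid stays at any angle; lifting it takes about 2 N near the front edge.
- green_lid_edge (a point): middle of the lower front edge of the green lid (120 mm from the hinge line); its axes turn with the lid and match the box's when shut
- blue_box: the blue-lidded box, same shape and size as the green one; to be left shut
- blue_lid (a joint): hinge angle of the blue lid, same build as the green lid's
- blade: opener blade, 90 g (may vary by a third): orange handle 100 (x) x 16 (y) x 22 (z) mm, origin at the centre of the handle's underside; from the handle's front end, at mid-height (z = 11 mm), a flat steel blade 70 mm long, 18 mm wide and 3 mm thick runs on along +x. Balance point about 15 mm ahead of the origin. Lies level in the rest
- blade_tip (a point): middle of the blade's tip, 120 mm ahead of the blade's origin and 11 mm above it; axes as the blade's
- rest: black tool rest, fixed to the bench: base 130 (x) x 60 (y) x 6 mm, origin at the centre of its underside, z up. Two forked cradles, each 12 mm long, stand at x = -38 and +38 mm: floor at z = 26 mm, cheeks up to z = 40 mm with 28 mm between them along y. The handle lies along x, underside at z = 26 mm, origin near x = y = 0, blade towards +x; the fingers fit between the cradles at x = 0
- beaker: glass beaker, 68 mm wide, 90 mm tall; a bystander, origin at the centre of its underside
- stain_jar: amber jar with black cap, 48 mm wide, 75 mm tall; a bystander, origin at the centre of its underside
- petri: clear closed petri dish, 90 mm wide, 16 mm tall; a bystander, origin at the centre of its underside
- eraser: blue and white eraser, 60 x 27 x 14 mm; a bystander, origin at the centre of its underside
There are look-alikes about, which are no part of the job. What is shaped like the blue_box but brown or red is not meant.

How it is judged:
By the outcome, as a careful person would: the job done as asked, in the order asked, and still so for the second after the job is handed in, with the robot touching nothing.
It also fails if it takes over 70 s, if anything falls off the work surface, if the arm or the gripper's body presses on something with over 40 N, if the wrist force passes 120 N, or if a joint passes its speed limit or range.

## Working session

There is one attempt and no reset: what is moved stays moved. The work goes in short steps, Python scripts to look and compute and a tool call to move; the robot and the scene stay as the last step left them, time stands still between calls to the robot, and variables do not carry over. Pictures are saved under pics/ and viewed, on a budget of 10 in all, crops included, one or two more only if the job needs it, and the job is handed in when it is done.

Besides the shell and the picture viewer there is one more tool, called after ">>>" by a JSON object that holds its "method" and its "body". arm_command: Moves the arm, as the interface text tells. Its arguments: {"type":"object","properties":{"steps":{"type":"array"},"grip_force":{"type":"number"}},"required":["steps"]}

```bash
mkdir -p pics; ls
cat > h.py <<'E'
import numpy as np,cv2
from rig import *
def K(p):
    f=240/np.tan(np.radians(p['fov_y'])/2); return f,p['cx'],p['cy']
def ray(p,u,v,z):
    """pixel -> world point on plane z"""
    f,cx,cy=K(p);E=np.array(p['extrinsics']);R,t=E[:3,:3],E[:3,3]
    o=-R.T@t; d=R.T@np.array([(u-cx)/f,(v-cy)/f,1]); return o+d*(z-o[2])/d[2]
def proj(p,P):
    f,cx,cy=K(p);E=np.array(p['extrinsics']);c=E[:3,:3]@np.array(P,float)+E[:3,3]
    return np.array([cx+f*c[0]/c[2],cy+f*c[1]/c[2]])
def maskrect(p,name,z,k=0):
    r=trace(p,name)
    out=[]
    for m in r:
        ys,xs=np.nonzero(m['mask'])
        if len(xs)<20: continue
        c=cv2.findContours(m['mask'].astype(np.uint8),0,1)[0]; c=max(c,key=cv2.contourArea)[:,0]
        W=np.array([ray(p,u,v,z)[:2] for u,v in c],np.float32)
        out.append((round(m['score'],2),cv2.minAreaRect(W)))
    return out
E
python3 - <<'E'
from h import *
t=capture("top");s=capture("scene")
cv2.imwrite("pics/top.png",t['frame']);cv2.imwrite("pics/scene.png",s['frame'])
for p,n in((t,'top'),(s,'scene')):
    print(n,p['fov_y'],p['cx'],p['cy'])
    for k in["green_box","blue_box","blade","rest","beaker","stain_jar","petri","eraser","green_lid_edge","blade_tip"]:
        print(k,[(round(r['score'],2),np.round(r['point'])) for r in search_frame(p,k)[:3]])
for k,z in(("green_lid",66),("blue_lid",66),("blade",40),("rest",6)): print(k,maskrect(t,k,z))
print(sense())
E
```

```text
pics
top 56.14368427898617 320.98687784501124 234.92392398938486
green_box [(0.95, array([610., 210.,  66.]))]
blue_box [(0.9, array([595.,  17.,  70.])), (0.84, array([412.,   8.,  68.])), (0.69, array([198., 286.,  67.]))]
blade [(0.89, array([ 634., -216.,   42.]))]
rest []
beaker [(0.81, array([ 798., -101.,   55.]))]
stain_jar [(0.83, array([776., 115.,  75.])), (0.72, array([ 635., -217.,   43.])), (0.69, array([ 795., -102.,   55.]))]
petri [(0.57, array([383., 392.,  19.]))]
eraser [(0.64, array([ 316., -326.,   11.]))]
green_lid_edge [(0.79, array([610., 216.,  69.]))]
blade_tip [(0.89, array([ 633., -217.,   43.])), (0.44, array([609., 214.,  69.]))]
scene 54.332569978832865 316.1807804985879 235.93309520418637
green_box [(0.59, array([633., 200.,  69.]))]
blue_box [(0.79, array([623.,   6.,  63.])), (0.75, array([224., 278.,  68.]))]
blade [(0.89, array([ 655., -219.,   45.]))]
rest [(0.86, array([ 606., -234.,    8.]))]
beaker [(0.88, array([ 775., -100.,   58.]))]
stain_jar [(0.67, array([797., 106.,  63.]))]
petri [(0.93, array([384., 389.,  18.]))]
eraser [(0.8, array(
[... 941 characters left out ...]
), 1.3337056636810303))]
{'time_s': 1.3, 'joints': array([-1.53237046e+00,  3.12915297e-01,  1.49770855e+00,  8.94441478e-06,
        1.33098190e+00, -2.23407482e-01]), 'dq': array([ 0.00020272, -0.00074533,  0.00018231,  0.00010291, -0.0016568 ,
       -0.00134609]), 'tau': array([ 5.44720297e-04, -4.12173951e+01, -2.59899867e+01, -1.61981070e-04,
        5.25275263e-04,  1.82935416e-06]), 'eef_pos': array([ 135.88419171, -507.11828695,  231.28312282]), 'ee_rot': array([-6.11618049e-06,  9.91442783e-01,  1.30541976e-01,  4.93017206e-06]), 'force': array([ 0.50072009,  0.17484838, -0.32466739]), 'wrist_torque': array([-0.01592988, -0.00706462,  0.04409521]), 'grip_width': 0.9958174940733749}
```

```bash
cd pics; python3 -c "
import cv2,numpy as np
a=cv2.imread('top.png');b=cv2.imread('scene.png')
cv2.imwrite('both.png',cv2.resize(np.vstack([a,b]),(400,600)))"
```

```text
(no output)
```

View pics/top.png

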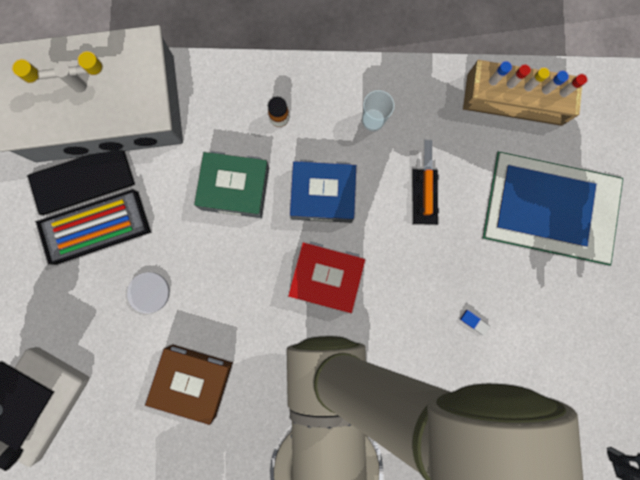

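View pics/scene.png

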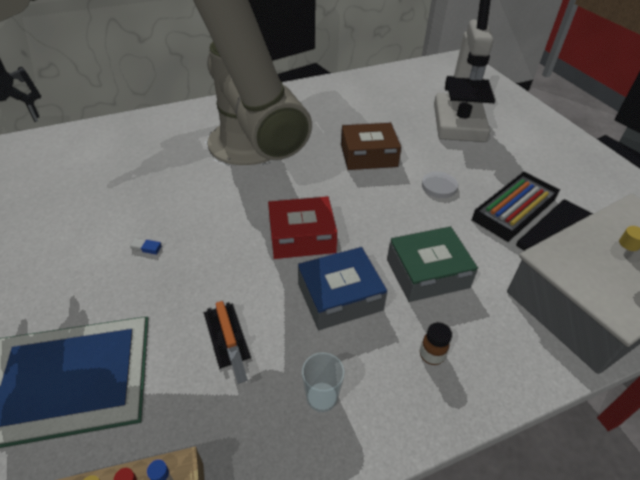

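The top view shows the green box at px (232,185), its hinge side away from the robot, and the blade in its rest at px (427,190). Red and brown boxes at px (328,278) and (188,385) are look-alikes. The networks' heights fit. I'm moving above the rest for a close look.

>>> {"method": "arm_command", "body": {"steps": [0.9, 0.57, 0, -0.36, 100, 0.9, 0.57, 0, -0.36, 100, 0.9, 0.57, 0, -0.36, 100, 0.9, 0.57, 0, -0.36, 100, 0.9, 0.57, 0, -0.36, 100]}}

```text
time_s: 1.92
eef_pos: [362.2, -363.5, 231.4]
ee_rot: [0.0, 0.999, 0.052, 0.0]
force: [0.4, -0.3, 0.4]
grip_width: 0.999
```

>>> {"method": "arm_command", "body": {"steps": [0.9, 0.57, 0, -0.36, 100, 0.9, 0.57, 0, -0.36, 100, 0.9, 0.57, 0, -0.36, 100, 0.9, 0.57, 0, -0.36, 100, 0.5, 0.5, 0, -0.36, 100]}}

```text
time_s: 2.55
eef_pos: [567.5, -224.1, 230.9]
ee_rot: [-0.0, 1.0, -0.026, -0.0]
force: [0.2, -0.8, 0.1]
grip_width: 0.999
```

```bash
cat >> h.py <<'E'
def pose():
    s=sense();w,x,y,z=s['ee_rot']
    print('t',round(s['time_s'],2),'tcp',np.round(s['eef_pos'],1),'yaw',round(np.degrees(np.arctan2(2*(x*y+w*z),1-2*(y*y+z*z))),2),'F',np.round(s['force'],1),'M',np.round(s['wrist_torque'],2),'w',round(s['grip_width'],3))
def orange(p,z,lo=(3,120,80),hi=(20,255,255)):
    m=cv2.inRange(cv2.cvtColor(p['frame'],cv2.COLOR_BGR2HSV),lo,hi)
    c=max(cv2.findContours(m,0,1)[0],key=cv2.contourArea)[:,0]
    W=np.array([ray(p,u,v,z)[:2] for u,v in c],np.float32); return cv2.minAreaRect(W)
E
python3 - <<'E'
from h import *
pose()
p=capture("wrist");cv2.imwrite("pics/w1.png",p['frame'])
E0=np.array(p['extrinsics']);print('cam',-E0[:3,:3].T@E0[:3,3],E0[:3,2], E0[2,:3])
print('handle top z48',orange(p,48))
for k,z in(("blade",40),("rest",40),("rest",6)): print(k,maskrect(p,k,z))
for k in("blade","rest","blade_tip"): print(k,[(round(r['score'],2),np.round(r['point'])) for r in search_frame(p,k)[:3]])
t=capture("top");print('top',orange(t,48))
E
```

```text
t 2.55 tcp [ 567.5 -224.1  230.9] yaw -2.99 F [ 0.2 -0.8  0.1] M [ 0.01  0.04 -0.07] w 0.999
cam [ 633.17263371 -227.00530199  373.73060419] [ 7.06766767e-04  2.59554681e-01 -9.65728154e-01] [-0.25924848  0.01262365 -0.96572815]
handle top z48 ((605.432373046875, -219.39927673339844), (16.345849990844727, 98.4488754272461), 88.71022033691406)
blade [(0.78, ((639.6925659179688, -220.51666259765625), (18.3344669342041, 170.73654174804688), 88.74251556396484)), (0.32, ((753.1564331054688, -108.32722473144531), (57.847660064697266, 18.29769515991211), 87.07652282714844))]
rest [(0.9, ((604.9056396484375, -221.90853881835938), (55.32755661010742, 117.83364868164062), 89.621337890625))]
rest [(0.9, ((602.02587890625, -221.3892822265625), (60.96425247192383, 129.83831787109375), 89.621337890625))]
blade [(0.64, array([ 653., -220.,   45.]))]
rest [(0.72, array([ 755., -111.,   33.])), (0.23, array([ 650., -220.,   46.]))]
blade_tip [(0.61, array([ 651., -222.,   47.])), (0.27, array([ 602., -231.,    3.]))]
top ((196.69674682617188, 328.63970947265625), (65.44654846191406, 118.79556274414062), 74.09002685546875)
```

View pics/w1.png

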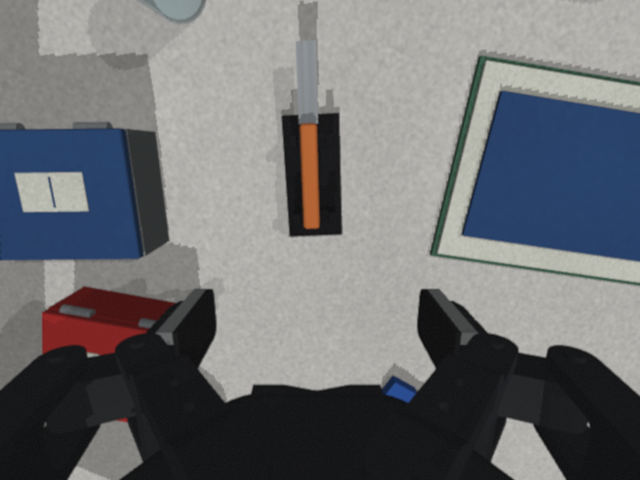

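Handle measures 16x98 mm at (605,-219), yaw about -1.3°. Descending to grasp 5 mm ahead of its origin.

>>> {"method": "arm_command", "body": {"steps": [0.85, 0.09, -0.3, 0.34, 100, 0, 0, -1, 0, 100, 0, 0, -1, 0, 100, 0, 0, -1, 0, 100, 0, 0, -0.5, 0, 100]}}

```text
time_s: 3.58
eef_pos: [606.8, -221.3, 38.5]
ee_rot: [-0.001, 1.0, -0.012, -0.002]
force: [0.3, -0.3, -0.1]
grip_width: 1.003
```

```bash
python3 -c "
from h import *
pose();p=capture('wrist');print(orange(p,48));pose()"
```

```text
t 3.58 tcp [ 606.8 -221.3   38.5] yaw -1.36 F [ 0.3 -0.3 -0.1] M [ 0.04 -0.01 -0.04] w 1.003
((609.944091796875, -219.3306121826172), (15.649703025817871, 93.21284484863281), 88.64437103271484)
t 3.62 tcp [ 605.9 -220.8   36.1] yaw -1.37 F [-0.7 -0.  -3.3] M [-0.01  0.1  -0.02] w 1.001
```

>>> {"method": "arm_command", "body": {"steps": [0.04, 0.02, -0.3, 0, 100, 0, 0, 0, 0, 100, 0, 0, 0, 0, 100]}}

```text
time_s: 4.0
eef_pos: [610.9, -220.5, 27.5]
ee_rot: [0.0, 1.0, -0.011, 0.001]
force: [-0.7, 0.3, 0.8]
grip_width: 1.0
```

>>> {"method": "arm_command", "body": {"steps": [0, 0.02, -0.19, 0, 100, 0, 0, 0, 0, 20, 0, 0, 0, 0, 0, 0, 0, 0, 0, 0, 0, 0, 0, 0, 0], "grip_force": 100}}

```text
time_s: 4.62
eef_pos: [610.6, -219.2, 17.3]
ee_rot: [0.0, 1.0, -0.011, 0.0]
force: [0.4, -0.6, 1.6]
grip_width: 0.174
```

>>> {"method": "arm_command", "body": {"steps": [0, 0, 0, 0, 0, 0, 0, 0, 0, 0]}}

```text
time_s: 4.88
eef_pos: [610.6, -219.3, 17.2]
ee_rot: [0.0, 1.0, -0.011, 0.0]
force: [0.1, 1.4, 4.1]
grip_width: 0.166
```

```bash
python3 -c "
from h import *
pose()"
```

```text
t 4.88 tcp [ 610.6 -219.3   17.2] yaw -1.3 F [0.1 1.4 4.1] M [0.01 0.06 0.01] w 0.166
```

>>> {"method": "arm_command", "body": {"steps": [0, 0, 0.3, 0, 0, 0, 0, 0.9, 0, 0, 0, 0, 0.9, 0, 0, 0, 0, 0.9, 0, 0, -0.1, 0.2, 0.1, 0, 0]}}

```text
time_s: 5.5
eef_pos: [606.3, -209.9, 175.9]
ee_rot: [0.002, 1.0, -0.012, 0.003]
force: [-0.1, -0.7, -1.1]
grip_width: 0.171
```

>>> {"method": "arm_command", "body": {"steps": [-0.3, 0.7, 0, -0.1, 0, -0.35, 0.8, 0, -0.1, 0, -0.35, 0.8, 0, -0.1, 0, -0.35, 0.8, 0, -0.1, 0, -0.35, 0.8, 0, -0.1, 0]}}

```text
time_s: 6.12
eef_pos: [518.8, -12.5, 171.1]
ee_rot: [-0.0, 0.999, -0.033, -0.001]
force: [0.5, 0.5, -0.5]
grip_width: 0.172
```

>>> {"method": "arm_command", "body": {"steps": [-0.4, 0.8, 0, -0.1, 0, -0.4, 0.8, 0, -0.1, 0, -0.4, 0.8, 0, -0.1, 0, -0.4, 0.8, 0, -0.1, 0, -0.4, 0.8, 0, 0, 0]}}

```text
time_s: 6.75
eef_pos: [418.7, 187.1, 171.2]
ee_rot: [0.0, 0.999, -0.051, -0.001]
force: [1.6, 1.0, -0.0]
grip_width: 0.169
```

>>> {"method": "arm_command", "body": {"steps": [-0.4, 0.75, 0, 0, 0, 0, 0, 0, 0, 0, 0, 0, 0, 0, 0]}}

```text
time_s: 7.12
eef_pos: [400.1, 223.1, 171.5]
ee_rot: [0.0, 0.999, -0.05, -0.0]
force: [0.7, -0.3, -0.5]
grip_width: 0.169
```

```bash
cat >> h.py <<'E'
def green(p,z):
    m=cv2.inRange(cv2.cvtColor(p['frame'],cv2.COLOR_BGR2HSV),(60,60,30),(90,255,255))
    c=max(cv2.findContours(m,0,1)[0],key=cv2.contourArea)[:,0]
    W=np.array([ray(p,u,v,z)[:2] for u,v in c],np.float32); return cv2.minAreaRect(W),c.min(0),c.max(0)
E
python3 - <<'E'
from h import *
pose()
p=capture("wrist");cv2.imwrite("pics/w2.png",p['frame'])
print(green(p,66)); print(maskrect(p,"green_lid",66)); print(orange(p,220))
t=capture("top");print('top',green(t,66));pose()
E
```

```text
t 7.12 tcp [400.1 223.1 171.5] yaw -5.78 F [ 0.7 -0.3 -0.5] M [ 0.05  0.03 -0.06] w 0.169
(((504.7276916503906, 421.6160888671875), (9.677700996398926, 39.549468994140625), 20.11153221130371), array([  0, 103], dtype=int32), array([ 44, 139], dtype=int32))
[(0.56, ((559.4764404296875, 258.161376953125), (64.73927307128906, 3.9236414432525635), 84.29882049560547))]
((419.236328125, 221.57505798339844), (13.037239074707031, 60.650760650634766), 84.4532241821289)
top (((614.3251342773438, 212.84510803222656), (138.99815368652344, 118.91016387939453), 83.03901672363281), array([195, 153], dtype=int32), array([266, 213], dtype=int32))
t 7.28 tcp [400.6 222.7 171.6] yaw -5.88 F [-0.4 -0.  -0.1] M [-0.01  0.02 -0.  ] w 0.169
```

View pics/w2.png

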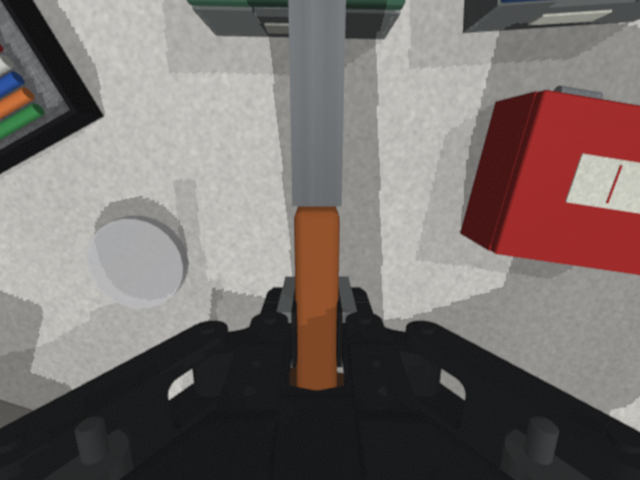

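The wrist view shows the blade straight in the grip (handle px 295–340) and the green box's front face at the top, px x 190–405. The top view's lid rectangle is 139x119 mm with yaw -7°. Lining up in front of the notch.

>>> {"method": "arm_command", "body": {"steps": [0, 0.16, -0.6, -0.11, 0, 0, 0.16, -0.6, -0.11, 0, -0.2, 0, -0.6, 0, 0, 0, 0, -0.6, 0, 0, 0, 0, 0, 0, 0]}}

```text
time_s: 7.9
eef_pos: [389.6, 238.5, 50.5]
ee_rot: [0.001, 0.998, -0.061, -0.002]
force: [0.1, 0.5, -0.6]
grip_width: 0.17
```

Run:
```python
from h import *
pose()
p=capture("wrist");f=p['frame'].copy()
c=np.array([614.3,212.8]);a=np.radians(-7);u=np.array([np.cos(a),np.sin(a)]);v=np.array([-u[1],u[0]])
for y,z in((-70,56),(70,56),(-70,0),(70,0),(-30,46),(30,46),(-30,56),(30,56)):
    q=proj(p,[*(c-60*u+y*v),z]);print(y,z,q.round()); cv2.circle(f,tuple(int(k) for k in q),3,(0,0,255),1)
s=sense();R=u;e=s['eef_pos'];tip=np.array([e[0]+115*u[0],e[1]+115*u[1],e[2]+19.8])
for w in(-9,9):
    q=proj(p,tip+[*(w*v),1.5]);print('tip',q.round());cv2.circle(f,tuple(int(k) for k in q),3,(255,0,255),1)
cv2.imwrite("pics/w3.png",f);print(tip)
print(green(capture("top"),66))
```

```text
t 7.9 tcp [389.6 238.5  50.5] yaw -6.97 F [ 0.1  0.5 -0.6] M [-0.04  0.07 -0.01] w 0.17
-70 56 [ 535. -182.]
70 56 [  90. -184.]
-70 0 [461. -71.]
70 0 [166. -72.]
-30 46 [ 400. -155.]
30 46 [ 226. -155.]
-30 56 [ 408. -182.]
30 56 [ 217. -183.]
tip [346. -22.]
tip [287. -22.]
[504.68642757 224.90190348  71.63052068]
(((614.3914184570312, 212.84249877929688), (138.98728942871094, 119.14996337890625), 83.03901672363281), array([195, 153], dtype=int32), array([266, 213], dtype=int32))
```

View pics/w3.png

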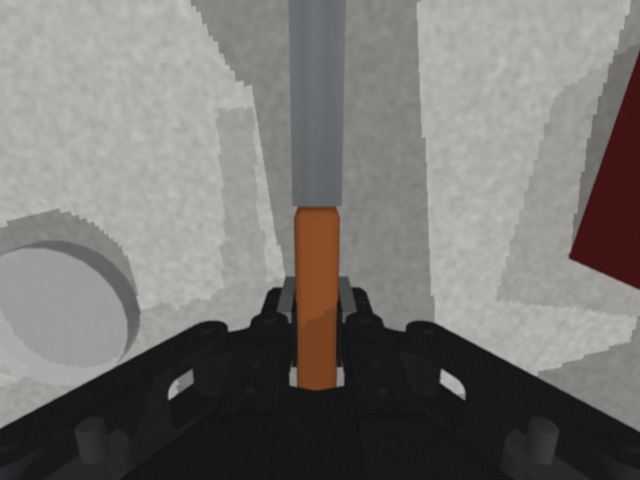

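Run:
```python
from h import *
a=np.radians(-7);u=np.array([np.cos(a),np.sin(a)]);v=np.array([-u[1],u[0]])
e=sense()['eef_pos'];out=[]
for n in("top","scene"):
    p=capture(n);f=p['frame'];
    tip=np.array([e[0]+115*u[0],e[1]+115*u[1],e[2]+19.8]);q=proj(p,tip)
    x0,y0=int(q[0])-40,int(q[1])-37;k=10
    g=cv2.resize(f[y0:y0+74,x0:x0+80],None,fx=5,fy=8,interpolation=cv2.INTER_CUBIC) if 0 else cv2.resize(f[y0:y0+74,x0:x0+80],None,fx=5,fy=5,interpolation=cv2.INTER_CUBIC)
    for w in(-9,9):
        for d in (0,-70):
            r=proj(p,tip+[*(w*v+d*u),1.5]);cv2.circle(g,(int((r[0]-x0+.5)*5),int((r[1]-y0+.5)*5)),3,(0,0,255),1)
    out.append(g)
cv2.imwrite("pics/tip.png",np.hstack(out))
```

```text
(no output)
```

View pics/tip.png

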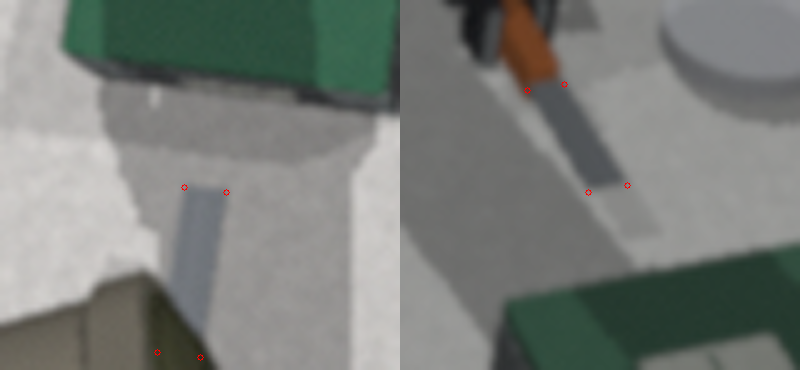

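The predicted tip corners land within about 1 px of the real ones in both views (top and scene), so the blade is level and unslipped in the grip. Lowering to notch height.

>>> {"method": "arm_command", "body": {"steps": [0, 0, -0.38, 0, 0, 0, 0, 0, 0, 0, 0, 0, 0, 0, 0]}}

```text
time_s: 8.48
eef_pos: [390.9, 239.5, 33.7]
ee_rot: [-0.0, 0.998, -0.06, 0.001]
force: [0.5, -0.7, -0.7]
grip_width: 0.171
```

>>> {"method": "arm_command", "body": {"steps": [0.3, -0.04, -0.05, 0, 0, 0.4, -0.05, 0, 0, 0, 0.2, -0.03, 0, 0, 0, 0, 0, 0, 0, 0]}}

```text
time_s: 8.98
eef_pos: [436.0, 233.2, 30.3]
ee_rot: [-0.0, 0.998, -0.061, 0.0]
force: [-0.2, 0.1, -0.2]
grip_width: 0.167
```

```bash
python3 -c "
from h import *
pose()"
```

```text
t 8.97 tcp [436.  233.2  30.3] yaw -6.94 F [-0.2  0.1 -0.2] M [-0.01  0.04 -0.01] w 0.167
```

>>> {"method": "arm_command", "body": {"steps": [0.15, -0.02, 0.02, 0, 0, 0.25, -0.03, 0, 0, 0, 0.2, -0.02, 0, 0, 0, 0, 0, 0, 0, 0]}}

```text
time_s: 9.48
eef_pos: [466.1, 229.7, 31.2]
ee_rot: [-0.0, 0.998, -0.06, 0.0]
force: [-0.9, 0.2, -2.1]
grip_width: 0.17
```

```bash
python3 -c "
from h import *
pose()"
```

```text
t 9.47 tcp [466.1 229.7  31.2] yaw -6.93 F [-0.9  0.2 -2.1] M [ 0.01  0.03 -0.  ] w 0.17
```

>>> {"method": "arm_command", "body": {"steps": [0.01, 0, 0.2, 0, 0, 0.02, 0, 0.2, 0, 0, 0.085, -0.01, 0.32, 0, 0, 0, 0, 0, 0, 0]}}

```text
time_s: 9.98
eef_pos: [471.8, 229.6, 68.7]
ee_rot: [-0.0, 0.998, -0.06, 0.001]
force: [-0.1, -0.0, -0.5]
grip_width: 0.174
```

Run:
```python
from h import *
pose()
p=capture("scene");cv2.imwrite("pics/s2.png",cv2.resize(p['frame'][200:360,340:520],None,fx=3.5,fy=3.5,interpolation=cv2.INTER_CUBIC))
```

```text
t 9.97 tcp [471.8 229.6  68.7] yaw -6.89 F [-0.1 -0.  -0.5] M [ 0.05  0.02 -0.02] w 0.174
```

View pics/s2.png

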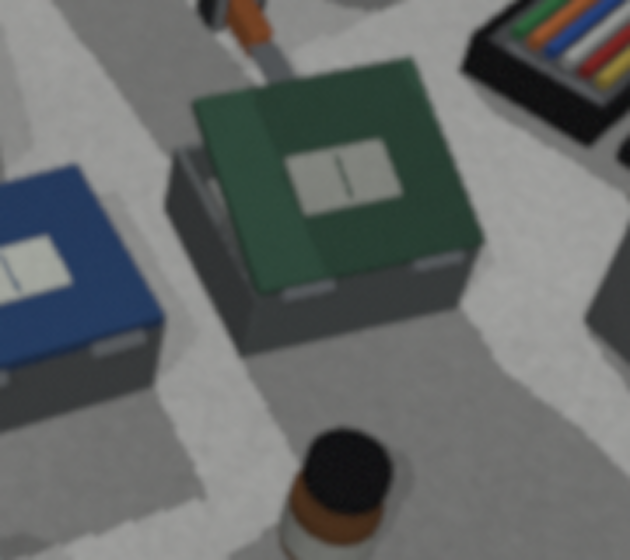

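The scene view shows the lid standing about 20° up on the blade. Continuing the arc.

>>> {"method": "arm_command", "body": {"steps": [0.14, -0.02, 0.3, 0, 0, 0.19, -0.02, 0.27, 0, 0, 0.23, -0.03, 0.23, 0, 0, 0.27, -0.03, 0.19, 0, 0, 0, 0, 0, 0, 0]}}

```text
time_s: 10.65
eef_pos: [513.1, 224.3, 116.8]
ee_rot: [-0.0, 0.998, -0.06, 0.001]
force: [0.2, 0.2, -1.6]
grip_width: 0.166
```

```bash
python3 -c "
from h import *
pose()"
```

```text
t 10.65 tcp [513.1 224.3 116.8] yaw -6.92 F [ 0.2  0.2 -1.6] M [-0.02  0.   -0.02] w 0.166
```

>>> {"method": "arm_command", "body": {"steps": [0.3, -0.04, 0.14, 0, 0, 0.31, -0.04, 0.09, 0, 0, 0.32, -0.04, 0.03, 0, 0, 0.32, -0.04, -0.03, 0, 0, 0, 0, 0, 0, 0]}}

```text
time_s: 11.28
eef_pos: [574.9, 216.3, 127.3]
ee_rot: [0.0, 0.998, -0.06, -0.0]
force: [0.2, 0.1, -0.4]
grip_width: 0.168
```

Run:
```python
from h import *
pose()
p=capture("scene");cv2.imwrite("pics/s3.png",cv2.resize(p['frame'][170:370,320:540],None,fx=3,fy=3,interpolation=cv2.INTER_CUBIC))
```

```text
t 11.28 tcp [574.9 216.3 127.3] yaw -6.91 F [ 0.2  0.1 -0.4] M [-0.04  0.02  0.  ] w 0.168
```

View pics/s3.png

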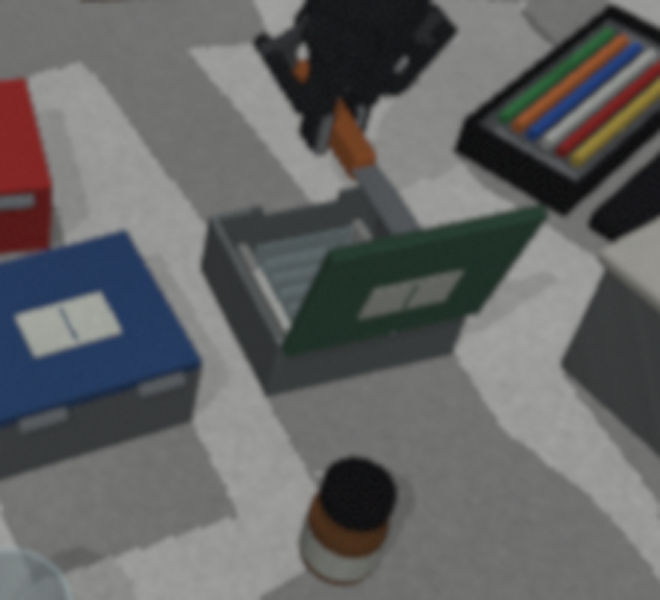

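The lid stands at about 100°. Nudging it a bit further, then withdrawing.

>>> {"method": "arm_command", "body": {"steps": [0.2, -0.02, -0.04, 0, 0, 0, 0, 0, 0, 0, -0.4, 0.05, 0, 0, 0, -0.8, 0.1, 0.1, 0, 0, -0.9, 0.1, 0.3, 0, 0]}}

```text
time_s: 11.95
eef_pos: [478.7, 227.8, 145.9]
ee_rot: [0.0, 0.998, -0.06, -0.0]
force: [0.4, 0.6, -0.5]
grip_width: 0.171
```

>>> {"method": "arm_command", "body": {"steps": [-0.2, -0.2, 0.4, 0, 0, 0, -0.8, 0, 0, 0, 0.1, -0.9, 0, 0.1, 0, 0.3, -0.9, 0, 0.2, 0, 0.4, -0.9, 0, 0.2, 0]}}

```text
time_s: 12.58
eef_pos: [510.3, 41.5, 166.7]
ee_rot: [0.0, 0.999, -0.038, 0.001]
force: [0.7, 1.0, -0.8]
grip_width: 0.173
```

>>> {"method": "arm_command", "body": {"steps": [0.4, -0.9, 0, 0.2, 0, 0.4, -0.9, 0, 0.2, 0, 0.4, -0.9, 0, 0.2, 0, 0.4, -0.9, 0, 0, 0, 0.4, -0.9, 0, 0, 0]}}

```text
time_s: 13.2
eef_pos: [610.6, -183.6, 166.5]
ee_rot: [0.0, 1.0, -0.012, 0.0]
force: [0.5, 0.9, -0.1]
grip_width: 0.17
```

```bash
python3 -c "
from h import *
pose()"
```

```text
t 13.2 tcp [ 610.6 -183.6  166.5] yaw -1.4 F [ 0.5  0.9 -0.1] M [ 0.1  -0.05 -0.02] w 0.17
```

>>> {"method": "arm_command", "body": {"steps": [0, -0.71, 0, 0, 0, 0, 0, -0.9, 0, 0, 0, 0, -0.9, 0, 0, 0, 0, 0, 0, 0, 0, 0, 0, 0, 0]}}

```text
time_s: 13.82
eef_pos: [611.1, -218.0, 78.5]
ee_rot: [0.001, 1.0, -0.012, 0.001]
force: [0.2, 0.2, -1.0]
grip_width: 0.168
```

Run:
```python
from h import *
pose()
e=sense()['eef_pos'];a=np.radians(-1.35);u=np.array([np.cos(a),np.sin(a)]);v=np.array([-u[1],u[0]])
tip=np.array([e[0]+115*u[0],e[1]+115*u[1],e[2]+19.8]);out=[]
for n in("wrist","top","scene"):
    p=capture(n);f=p['frame'];q=proj(p,tip)
    if n=="wrist":
        W=f;cv2.imwrite("pics/w4.png",f)
        d=cv2.absdiff(f[200:400,280:360],cv2.imread("pics/w2.png")[200:400,280:360]);print('handle diff',d.mean());continue
    x0,y0=max(0,int(q[0])-40),max(0,int(q[1])-40)
    g=cv2.resize(f[y0:y0+80,x0:x0+80],(400,400),interpolation=cv2.INTER_CUBIC)
    for w in(-9,9):
        for d in (0,-70):
            r=proj(p,tip+[*(w*v+d*u),1.5]);cv2.circle(g,(int((r[0]-x0+.5)*5),int((r[1]-y0+.5)*5)),3,(0,0,255),1)
    out.append(g)
cv2.imwrite("pics/tip2.png",np.hstack(out))
```

```text
t 13.82 tcp [ 611.1 -218.    78.5] yaw -1.39 F [ 0.2  0.2 -1. ] M [ 0.    0.01 -0.03] w 0.168
handle diff 34.3425625
```

View pics/tip2.png

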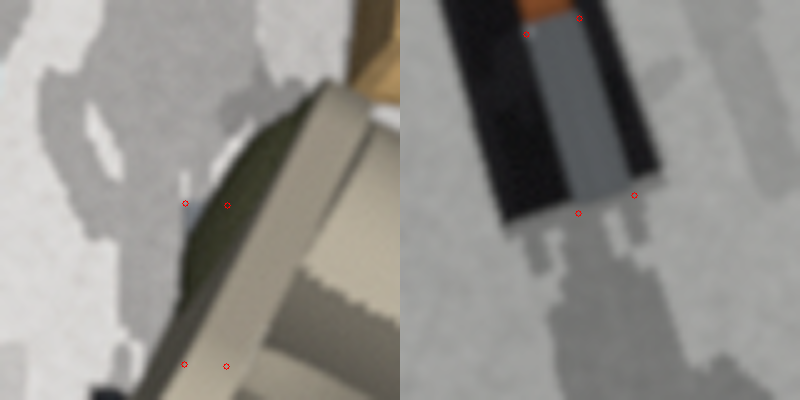

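Tip and blade root are offset by the same ~2 px from prediction, so there is no pitch slip, at most a slight slide. Lowering into the cradles.

>>> {"method": "arm_command", "body": {"steps": [0, -0.02, -0.5, 0, 0, 0, 0, -0.4, 0, 0, 0, 0, -0.2, 0, 0, 0, 0, 0, 0, 0]}}

```text
time_s: 14.48
eef_pos: [610.0, -218.5, 20.9]
ee_rot: [-0.0, 1.0, -0.012, -0.0]
force: [-0.1, 0.6, -1.0]
grip_width: 0.172
```

```bash
python3 -c "
from h import *
pose()"
```

```text
t 14.47 tcp [ 610.  -218.5   20.9] yaw -1.4 F [-0.1  0.6 -1. ] M [ 0.05  0.   -0.08] w 0.172
```

>>> {"method": "arm_command", "body": {"steps": [0, -0.02, -0.06, 0, 0, 0, 0, 0, 0, 0]}}

```text
time_s: 14.72
eef_pos: [610.3, -219.8, 18.7]
ee_rot: [0.0, 1.0, -0.012, 0.0]
force: [-0.0, 0.7, -0.7]
grip_width: 0.172
```

```bash
python3 -c "
from h import *
pose()"
```

```text
t 14.72 tcp [ 610.3 -219.8   18.7] yaw -1.41 F [-0.   0.7 -0.7] M [-0.02 -0.    0.01] w 0.172
```

>>> {"method": "arm_command", "body": {"steps": [0, 0, -0.03, 0, 0, 0, 0, 0, 0, 0]}}

```text
time_s: 14.98
eef_pos: [610.3, -219.8, 17.2]
ee_rot: [0.0, 1.0, -0.012, 0.0]
force: [-0.1, -0.1, 1.9]
grip_width: 0.168
```

>>> {"method": "arm_command", "body": {"steps": [0, 0, 0, 0, 25, 0, 0, 0, 0, 40, 0, 0, 0, 0, 70, 0, 0, 0, 0, 100, 0, 0, 0, 0, 100]}}

```text
time_s: 15.6
eef_pos: [610.1, -219.6, 16.8]
ee_rot: [-0.0, 1.0, -0.012, -0.0]
force: [1.0, -0.4, 1.0]
grip_width: 0.995
```

>>> {"method": "arm_command", "body": {"steps": [0, 0, 0.3, 0, 100, 0, 0, 0.9, 0, 100, 0, 0, 0.9, 0, 100, -0.9, 0, 0.9, 0, 100, -0.9, 0, 0.9, 0, 100]}}

```text
time_s: 16.23
eef_pos: [520.5, -219.5, 212.5]
ee_rot: [0.0, 1.0, -0.012, 0.001]
force: [-0.1, -0.8, 0.6]
grip_width: 0.998
```

>>> {"method": "arm_command", "body": {"steps": [-0.5, -0.3, 0.2, 0, 100, 0, 0, 0, 0, 100, 0, 0, 0, 0, 100]}}

```text
time_s: 16.6
eef_pos: [497.1, -234.3, 220.2]
ee_rot: [-0.0, 1.0, -0.012, 0.0]
force: [0.1, -0.5, -0.6]
grip_width: 1.003
```

Run:
```python
from h import *
pose()
p=capture("wrist");s=capture("scene");t=capture("top")
print('blade',orange(p,48),maskrect(p,"rest",6)[:1])
for k in("blue_box","beaker","stain_jar","petri","eraser"): print(k,[(round(r['score'],2),np.round(r['point'])) for r in search_frame(s,k)[:2]])
W=cv2.resize(p['frame'],(400,300));S=cv2.resize(s['frame'],(800,600))[200:500,200:600]
S2=cv2.resize(s['frame'][190:290,370:500],(400,300));T=cv2.resize(t['frame'][120:270,180:460],(400,300))
cv2.imwrite("pics/end.png",np.vstack([np.hstack([W,S]),np.hstack([S2,T])]))
```

```text
t 16.6 tcp [ 497.1 -234.3  220.2] yaw -1.4 F [ 0.1 -0.5 -0.6] M [-0.01 -0.03  0.  ] w 1.003
blade ((604.9306640625, -219.48269653320312), (16.31778335571289, 98.02455139160156), 88.629150390625) [(0.8, ((601.8124389648438, -221.54391479492188), (61.12599182128906, 129.84979248046875), 89.34406280517578))]
blue_box [(0.85, array([619.,   5.,  64.])), (0.76, array([224., 274.,  68.]))]
beaker [(0.56, array([ 773., -100.,   58.]))]
stain_jar [(0.65, array([798., 105.,  63.]))]
petri [(0.88, array([384., 387.,  18.])), (0.4, array([ 604., -231.,    6.]))]
eraser []
```

View pics/end.png

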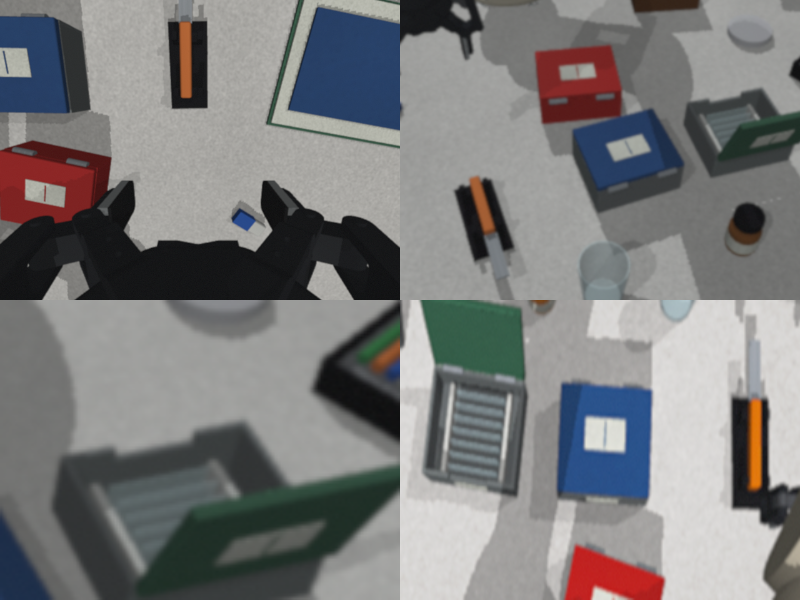

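The lid is open past upright and the blade is back in its rest at (604.9,-219.5), within 1 mm of where it lay. The bystanders are where they were.

```bash
python3 -c "
from rig import *
print(finish_job())"
```

```text
the job is handed in; nothing more can be done
None
```

I opened the green lid with the blade, laid the blade back in its rest, and handed the job in at about 17 s of the 70 s allowed.

**Lid:** I slipped the tip about 25 mm into the notch and swung the lid up along its arc. At the last tip reading it stood at about 100°. I then nudged it roughly 10 mm further, so it should be near 105°. That final angle comes from the commanded tip position and was not measured. The closing pictures show the lid standing open by itself, with the gripper away from it.

**Blade:** The closing wrist picture puts the handle at (604.9, -219.5) mm, yaw -1.4°. It started at (605.4, -219.4) mm, yaw -1.3°. It lies in both cradles as before.

**Everything else:**
- **Blue box:** it looks shut and is within 4 mm of its first reading.
- **Beaker, stain jar and petri dish:** all are within about 2 mm of their first readings.
- **Eraser:** the network missed it in the last scene picture, but it shows in the wrist view and nothing passed near it.
- **Forces:** the contact forces I read stayed under about 5 N.

**What disagreed:** before the blade went down, the scene view showed it about 2 px off where I predicted, equally at root and tip. I took that as calibration error or a slight slide in the grip, and the final position confirmed it was harmless.

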